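Shift the tablet counter's feed lever through its gate to green

TASK

Push the yellow-knobbed feed lever of the tablet counter out of its unmarked park slot, along the cross slot of the gate and fully home into the slot marked with the green dot, never running it into a slot of another colour on the way. Use light pushes with the fingertips or the outside of the fingers and do not grip or force the lever; leave it there and take the gripper away. The cups, bottle, carton and pen around the counter stay where they are.

Things in the scene. Friction and masses are not known exactly. Their poses are not given: they have to be found in the camera images.
- counter: White desktop tablet counter, fixed. Origin: on the desk under the gate's centre; x points from its front (display, chute) to its back (clear hopper), y to its left, z up. Housing: x -70 to +115, y -75 to +75 mm; the dark gate plate on it is 112 x 104 mm, its top 88 mm above the desk. The hopper (x = 87 mm, radius 28 mm) is 128 mm high. Only the lever stands higher.
- gate_centre (a point): Centre of the gate, on the plate top. Cross slot along y (stem travel -22 to +22 mm); at each of its ends one slot runs 20 mm to the back (+x) and one 20 mm to the front (-x): four dotted corner slots. A fifth, undotted slot runs 20 mm to the front from the middle (y = 0): the park slot, where the lever starts. Slots are 12 mm wide, the stem 9 mm. Slot ends are stops lined with hard rubber.
- lever_side: The lever: 9 mm steel stem with yellow knob. Origin: its universal pivot, 31 mm above the desk under the gate's centre; z runs up the stem. It leans in x and y as far as the gate allows, about 20 degrees each way. No springs: it stays where left; friction takes about 2 N at the knob.
- knob (a point): Centre of the yellow round knob, 33 mm across (22 mm below this point it tapers to the stem; its top is 16 mm above), 120 mm up the lever from the pivot; upright it is 151 mm above the desk. It moves 2.1 times as far as the stem in the gate: about 41 mm in x and 44 mm in y to a slot's end, plus up to 4 mm of play. It sinks about 8 mm with one lean, 16 mm in a corner slot.
- stem_gate (a point): The point of the stem at the gate plate (61 mm up the lever from the pivot): shows where in the gate the lever is. Fully home in a corner slot it lies about 19 mm horizontally from the centre of that slot's dot; in the cross slot beside it about 40 mm.
- dot_green: Green disc, 16 mm across, 1.5 mm thick, on the gate plate just beyond the closed end of one corner slot (at x +-40, y +-22 mm of the counter): marks the green slot. Origin: centre of its underside. Which corner has which colour changes.
- dot_red: The same in red, at another corner slot.
- dot_white: The same in white, at another corner slot.
- dot_blue: The same in blue, at another corner slot.
- red_cup: Loose red cup, 62 mm across, 36 mm high, beside the counter's right side (-y). Origin: centre of its underside.
- green_cup: Loose green cup with a small tab, 62 x 77 mm, 44 mm high, beside the counter's right side. Origin: centre of its underside.
- white_dose_cup: Loose white cup, 62 mm across, 40 mm high, beside the counter's left side (+y). Origin: centre of its underside.
- green_cap_bottle: Loose white pill bottle with green cap and label, 38 mm across, 56 mm high, beside the counter's left side. Origin: centre of its underside.
- red_carton: Loose red and white carton, 55 x 85 mm, 20 mm high, on the desk to the right of the counter. Origin: centre of its underside.
- pen: Loose blue pen, 145 mm long, 9 mm high, on the desk to the right. Origin: centre of its underside.

How it is judged:
At the end, for the whole second after the job is handed in: The stem is home in the green-dotted slot: its gate point within 24.5 mm horizontally of the green dot's centre (fully home is about 19 mm), the lever at rest, and every loose thing within 20 mm of where it stood (horizontal distance between stem_gate and dot_green below 0.0245 m and linear speed of lever_side below 0.01 m/s and distance of each of red_cup, green_cup, white_dose_cup, green_cap_bottle, red_carton, pen from where it was at the start of the episode below 0.02 m); the robot touches nothing.
It fails at once if the lever was run into the red slot (horizontal distance between stem_gate and dot_red below 0.028 m).
It fails at once if the lever was run into the white slot (horizontal distance between stem_gate and dot_white below 0.028 m).
It fails at once if the lever was run into the blue slot (horizontal distance between stem_gate and dot_blue below 0.028 m).
It fails at once if the lever was gripped or forced (more than 35 N from the fingers) (contact force between the fingers and lever_side above 35 N).
It fails at once if a bystander was shifted, lifted or carried by more than 20 mm (distance of any of red_cup, green_cup, white_dose_cup, green_cap_bottle, red_carton, pen from where it was at the start of the episode above 0.02 m).
It also fails if it takes over 51 s, if anything falls off the work surface, if the arm or the gripper's body presses on something with over 40 N, if the wrist force passes 120 N, or if a joint passes its speed limit or range.

ROBOT

A 7-joint arm with a two-finger parallel gripper is mounted at the origin on a cart in front of the work surface, level with it; the furniture and walls round the work are solid. World frame = base frame: x ahead of the robot, y to its left, z up, the work surface at z = 0. Lengths are in m, angles in rad, forces in N, time in s.
With the tool pointing down it reaches from about 0.425 to 0.95 m from the base axis. Payload 4.7 kg.
Tool frame: the origin (TCP) lies between the finger pads; the fingertips stand 25 mm ahead of it and the grasp point (between the pads) lies 6 mm ahead of it; z points along the fingers, y is the line along which they close (so a half turn about z gives the same grasp; the last joint's range is limited). The gripper opens to 85 mm and grips with 20 to 120 N. Pads are 22 mm wide; open, the fingers measure 114 mm over their backs; the gripper's body (76 mm by 85 mm) begins 54 mm behind the grasp point. The pads swing forward as they close: fully open they stand 13 mm farther back than shut.
Start: joints at [1.148, 0.469, -0.049, 1.532, 0.024, 1.141, -0.082], TCP at [0.259, -0.623, 0.256] pointing down, gripper open.
Joint ranges: [-2.59, 2.59], [-0.33, 1.99], [-1.39, 1.29], [0.1, 2.45], [-1.04, 4.18], [0.21, 1.99], [-2.66, 2.66]. Speed limits (rad/s): [2.57, 2.57, 3.14, 3.14, 3.14, 3.14, 3.14].

INTERFACE

Orientations are given as a 3x3 rotation matrix whose columns are the frame's x, y, z axes.
In Python, from rig import * gives the robot as it stands. Calls block until the motion is done:
- movep(position, orientation): joint-space move of the TCP to a pose.
- move_l(position, attitude=None, feed=0.15, until_force=None): straight line of the TCP; attitude=None keeps the orientation; feed is the mean speed in m/s. With until_force (N) it stops when the force on the tool has changed by that much, and returns True; else False.
- move_joints(angles): joint-space move.
- command_gripper(opening, newtons=None): finger opening in m; newtons is the grip in N (None keeps the last); returns when the fingers have stopped.
- sleep(seconds).
- inverse_kinematics(position, orientation): joint angles nearest the present ones, or None.
- sense(): the state.
- camera(name): name is "scene" or "side" or "wrist"; returns (picture, depth): 480x640x3 uint8, red, green, blue; 480x640 float32, m along the optical axis (not along the pixel's ray), 0 where there is no reading.
- camera_params(name): a dict with "K" (3x3 intrinsics, pixels), "dist" ([k1, k2, p1, p2, k3] as OpenCV has them; the pictures are not rectified), "position" and "rotation" of the camera in the world; the wrist camera has in their place "tool_from_camera" (4x4, takes a point from camera to tool coordinates, whose origin is the TCP and whose axes are the flange's). Camera axes: x right, y down, z forward; pixel columns grow to the right and rows downward; lengths in m; the calibration is good to about 2 mm. A picture is of the moment at which its call begins: read the wrist's pose just before it. camera_params takes no time and is no camera call.
A pose or a line that the arm cannot do raises Unreachable and nothing moves.
- finish_job(): hands the job in; it is judged then, once.
The state is a dict: "time_s": time; "joint_pos": joint angles; "qd": joint speeds; "joint_efforts": joint torques, N m; "position": TCP position; "tcp_rot": TCP orientation; "wrist_force": force on the tool from outside, world axes, zero at the start; "ft_torque": the same for the moment, N m; "finger_gap": finger opening in m; "gripper_force": force on a finger pad.
Only numpy, scipy, OpenCV 4.12 (cv2) and the standard library are available. Lean on these libraries where they do the work, as an engineer would, in place of code of your own. Each camera call takes 0.05 s, during which the arm holds its last target. There are 200 camera calls.

## Working session

There is one attempt and no reset: what is moved stays moved. The work goes in short steps, each a Python script; the robot and the scene stay as the last script left them, time stands still between calls to the robot, and variables do not carry over. Pictures are saved under pics/ and viewed, at most 10 in all, crops included, and the job is handed in when it is done.

```bash
mkdir -p pics; python3 - <<'E'
from rig import *
import cv2,numpy as np
for n in ("scene","side"):
    p,d=camera(n); cv2.imwrite(f"pics/{n}0.png",p[:,:,::-1]); np.savez(f"{n}0.npz",p=p,d=d)
    c=camera_params(n); print(n,c)
s=sense(); print(s["time_s"],s["position"],s["tcp_rot"],s["finger_gap"])
E
```

```text
scene {'K': array([[481.4636413 ,   0.        , 312.4453885 ],
       [  0.        , 481.4636413 , 235.95127142],
       [  0.        ,   0.        ,   1.        ]]), 'dist': array([-0.03675416,  0.        ,  0.        ,  0.        ,  0.        ]), 'position': array([-0.1202043 , -0.67373967,  0.54853843]), 'rotation': array([[ 0.62144286, -0.37534658,  0.6876945 ],
       [-0.78339533, -0.30893518,  0.53930585],
       [ 0.01002641, -0.87388443, -0.48603032]])}
side {'K': array([[611.51340841,   0.        , 317.1444926 ],
       [  0.        , 611.51340841, 232.08753724],
       [  0.        ,   0.        ,   1.        ]]), 'dist': array([-0.00888042,  0.        ,  0.        ,  0.        ,  0.        ]), 'position': array([-0.02312668,  0.66764258,  0.8128546 ]), 'rotation': array([[-0.87433393, -0.26541568,  0.40631846],
       [-0.48515045,  0.50042606, -0.71707936],
       [-0.01300824, -0.8240924 , -0.56630602]])}
0.1 [ 0.25880397 -0.6228984   0.25534226] [[ 9.23450487e-01  3.83716781e-01 -7.94220232e-04]
 [ 3.83717584e-01 -9.23449108e-01  1.60028199e-03]
 [-1.19366912e-04 -1.78253745e-03 -9.99998404e-01]] 0.08557893632093479
```

View pics/scene0.png

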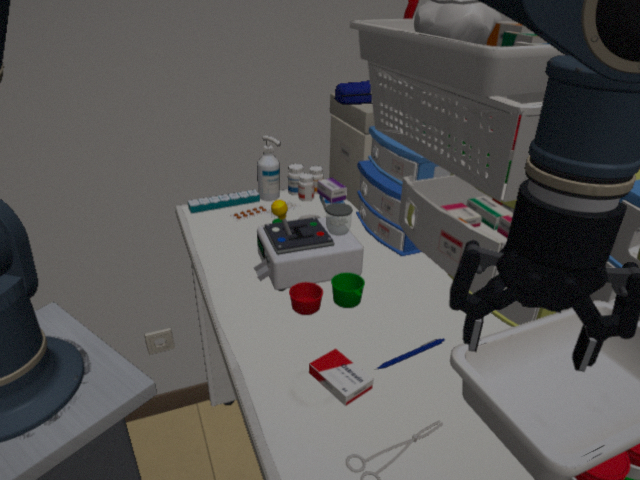

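View pics/side0.png

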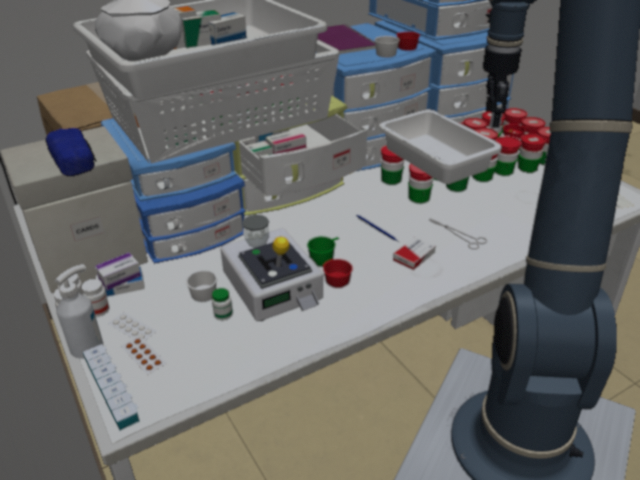

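The scene view shows the counter at about (305,245) with the yellow knob at (280,209). In the side view the counter is at (272,272) and the knob at (281,245). Next I'll enlarge both crops to read the dots.

```bash
cat > h.py <<'E'
import cv2,numpy as np
from rig import *
def ray(n,uv):
    c=camera_params(n); q=cv2.undistortPoints(np.array([[uv]],float),c["K"],c["dist"])[0,0]
    return c["position"],c["rotation"]@np.array([q[0],q[1],1.])
def plane(n,uv,z):
    o,r=ray(n,uv); return o+r*(z-o[2])/r[2]
def tri(us,uo):
    A=[];b=[]
    for n,u in(("scene",us),("side",uo)):
        o,r=ray(n,u); r=r/np.linalg.norm(r); P=np.eye(3)-np.outer(r,r); A.append(P);b.append(P@o)
    return np.linalg.lstsq(np.vstack(A),np.hstack(b),rcond=None)[0]
E
python3 - <<'E'
from h import *
im=[]
for n,(x,y,w,h) in (("scene",(245,190,130,100)),("side",(205,210,130,110))):
    p=np.load(n+"0.npz")["p"]; c=p[y:y+h,x:x+w]
    im.append(cv2.resize(c[:100],(0,0),fx=4.5,fy=3*1.0 if 0 else 4.5,interpolation=cv2.INTER_CUBIC)[:,:,::-1][:450,:])
    hsv=cv2.cvtColor(p,cv2.COLOR_RGB2HSV)
    for col,(lo,hi) in dict(yellow=((22,150,100),(34,255,255)),green=((50,90,40),(80,255,255)),blue=((105,120,60),(125,255,255)),red=((0,140,70),(8,255,255)),red2=((172,140,70),(180,255,255))).items():
        m=cv2.inRange(hsv,lo,hi); k,_,st,ce=cv2.connectedComponentsWithStats(m)
        for s,q in zip(st[1:],ce[1:]):
            if x<q[0]<x+w and y<q[1]<y+h and s[4]>6: print(n,col,s,q.round(1),plane(n,q,.0895).round(3))
cv2.imwrite("pics/z1.png",im[0]);cv2.imwrite("pics/z2.png",im[1])
E
```

```text
scene yellow [271 200  16  14 156] [279.4 206.1] [ 0.589 -0.024  0.09 ]
scene green [273 218   9   6  35] [276.9 220.8] [ 0.533 -0.067  0.09 ]
scene green [309 222   8   5  30] [312.9 223.6] [ 0.571 -0.133  0.09 ]
scene green [331 273  34  35 893] [347.5 288.6] [ 0.427 -0.319  0.09 ]
scene blue [336 201   7   2   9] [339.  201.4] [ 0.693 -0.111  0.09 ]
scene blue [277 237   9   5  39] [281.2 239.1] [ 0.481 -0.125  0.09 ]
scene red [299 194   6   4  13] [301.4 195.8] [ 0.662 -0.026  0.09 ]
scene red [317 232   7   4  18] [320.2 233.2] [ 0.548 -0.169  0.09 ]
scene red [311 284   5   4   7] [313.4 286. ] [ 0.397 -0.271  0.09 ]
scene red [303 288   6   5   9] [305.9 289.8] [ 0.381 -0.269  0.089]
scene red2 [316 232   4   4   7] [317.4 234. ] [ 0.542 -0.167  0.09 ]
side yellow [273 238  16  14 158] [280.4 243.9] [ 0.541 -0.176  0.09 ]
side green [308 237  29  29 552] [321.  248.9] [ 0.46 -0.2   0.09]
side green [252 249   8   6  40] [255.6 251.6] [ 0.571 -0.13   0.09 ]
side green [212 289  16  12 169] [219.7 294.4] [0.556 0.011 0.09 ]
side green [265 294  23  12 124] [276.5 299.5] [ 0.457 -0.026  0.09 ]
side green [216 312  15   6  34] [223.1 315.3] [0.516 0.054 0.09 ]
side blue [174 233  68  25 102] [208.7 246.9] [ 0.664 -0.099  0.09 ]
side blue [289 264   9   6  48] [292.9 266.4] [ 0.481 -0.124  0.09 ]
side red [323 259  10   8  19] [327.5 262.2] [ 0.428 -0.167  0.09 ]
```

View pics/z1.png

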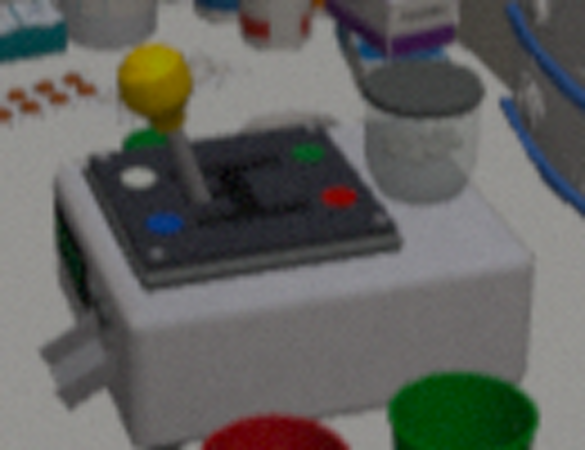

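View pics/z2.png

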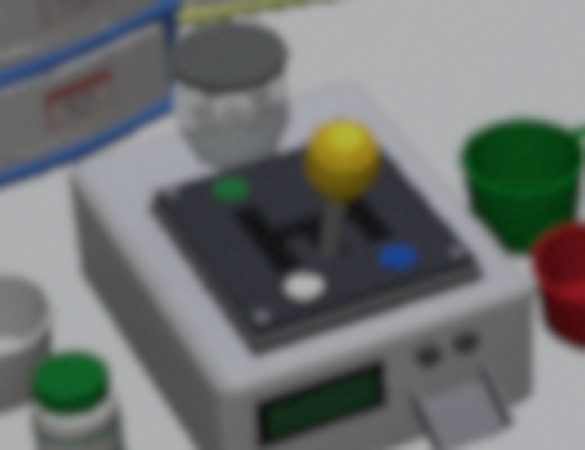

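Green is the back-left slot at about (0.571,-0.131), red is back-right, blue is front-right and white is front-left. I'll make the first push, along +x out of park, with closed fingers.

```bash
cat >> h.py <<'E'
D=dict(g=((312.9,223.6),(255.6,251.6)),b=((281.2,239.1),(292.9,266.4)),w=((275.9,229.6),(272.3,273.6)))
P={k:(plane("scene",a,.0895)+plane("side",b,.0895))/2 for k,(a,b) in D.items()}
C=(P["g"]+P["b"])/2; C[2]=0
th=np.arctan2(*((P["g"]-P["w"])[1::-1]))
d=np.array([80,44.]); v=(P["g"]-P["b"])[:2]
th2=np.arctan2(v[1],v[0])-np.arctan2(44,80)
T=(th+th2)/2
ex=np.array([np.cos(T),np.sin(T),0]); ey=np.array([-np.sin(T),np.cos(T),0])
R=np.column_stack([np.cross(-ey,[0,0,-1.]),-ey,[0,0,-1.]])
def W(x,y,z): return C+ex*x/1000+ey*y/1000+np.array([0,0,z/1000])   # counter mm -> world; z of TCP
def L(p): q=np.array(p)-C; return np.round(1000*np.array([q@ex,q@ey,q[2]]),1)
ZT=128+25; ZH=240
def st(msg=""):
    s=sense(); print(msg,"t",round(s["time_s"],2),"tcp",L(s["position"]),"F",np.round(s["wrist_force"],1))
def yellow(n):
    p,_=camera(n); m=cv2.inRange(cv2.cvtColor(p,cv2.COLOR_RGB2HSV),(22,120,60),(34,255,255))
    k,_,s,c=cv2.connectedComponentsWithStats(m)
    i=[j for j in range(1,k) if 200<c[j][0]<345 and 180<c[j][1]<300]
    if not i: return None
    return c[max(i,key=lambda j:s[j][4])]
def knob():
    a,b=yellow("scene"),yellow("side"); return None if a is None or b is None else L(tri(a,b))
E
python3 - <<'E'
from h import *
print(P,C,th,th2,"knob",knob())
for p in [(-88,0,ZH),(-88,0,ZT),(-22,0,ZT),(0,-55,ZT),(0,20,ZT),(-50,46,ZT),(15,46,ZT)]:
    q=inverse_kinematics(W(*p),R); print(p,None if q is None else np.round(q,2))
E
```

```text
{'g': array([ 0.57103631, -0.13147147,  0.0895    ]), 'b': array([ 0.48073712, -0.12469744,  0.0895    ]), 'w': array([ 0.50342016, -0.08885125,  0.0895    ])} [ 0.52588672 -0.12808445  0.        ] -0.5624201186452629 -0.5777206376020265 knob [-35.7   0.8 144.6]
(-88, 0, 240) [ 0.37  0.15 -0.31  2.03  0.06  0.97 -2.11]
(-88, 0, 153) [ 0.29  0.26 -0.24  2.13  0.09  0.76 -2.15]
(-22, 0, 153) [ 0.27  0.35 -0.15  2.    0.07  0.8  -2.06]
(0, -55, 153) [ 0.33  0.35 -0.09  1.99  0.04  0.8  -1.92]
(0, 20, 153) [ 0.24  0.38 -0.14  1.94  0.07  0.83 -2.08]
(-50, 46, 153) [ 0.22  0.34 -0.22  2.01  0.1   0.8  -2.2 ]
(15, 46, 153) [ 0.2   0.42 -0.14  1.88  0.07  0.85 -2.11]
```

```bash
python3 - <<'E'
from h import *
command_gripper(0.0,20)
movep(W(-88,0,ZH),R); st("above")
move_l(W(-88,0,ZT)); st("down")
print(move_l(W(-23,0,ZT),feed=0.04,until_force=8)); st("pushed")
print("knob",knob())
p,_=camera("side"); cv2.imwrite("pics/s2.png",cv2.resize(p[200:330,195:365],(0,0),fx=4,fy=4)[:,:,::-1])
E
```

```text
above t 3.03 tcp [-87.4  -0.5 240.1] F [0.3 0.8 0.6]
down t 3.77 tcp [-87.4   0.2 153.5] F [-0.2 -0.2  0.4]
False
pushed t 5.54 tcp [-23.1  -0.  153. ] F [-0.9  0.6  0.6]
knob [  5.6   7.5 143. ]
```

View pics/s2.png

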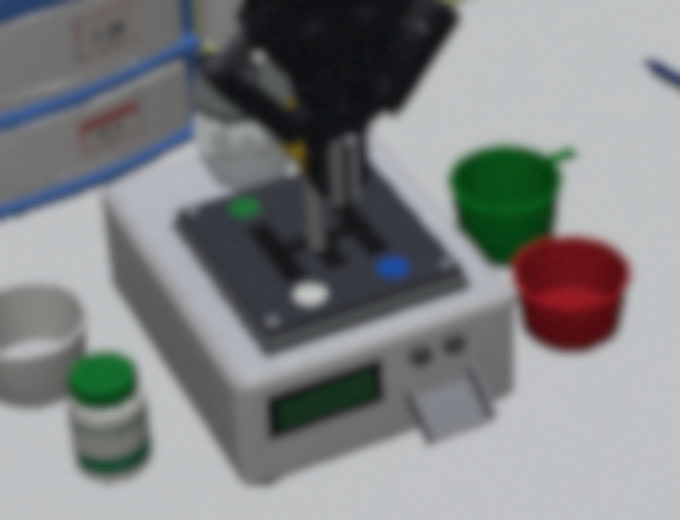

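The stem at crop pixel (316,245) has left the park slot and is about at the cross slot. I'll press gently on to the back wall of the slot, then retreat and measure.

```bash
python3 - <<'E'
from h import *
print(move_l(W(-12,0,ZT),feed=0.03,until_force=7)); st("pushed")
move_l(W(-60,0,ZT)); move_l(W(-60,0,ZH)); move_l(W(-75,-90,ZH)); print("knob",knob())
p,_=camera("side"); cv2.imwrite("pics/s3.png",cv2.resize(p[200:330,195:365],(0,0),fx=4,fy=4)[:,:,::-1]); st()
E
```

```text
True
pushed t 5.93 tcp [-2.240e+01 -1.000e-01  1.524e+02] F [-2.1  0.5 -0.2]
knob [  5.2   0.8 150.6]
 t 7.97 tcp [-74.9 -88.9 239.9] F [ 0.3 -0.3  0. ]
```

View pics/s3.png

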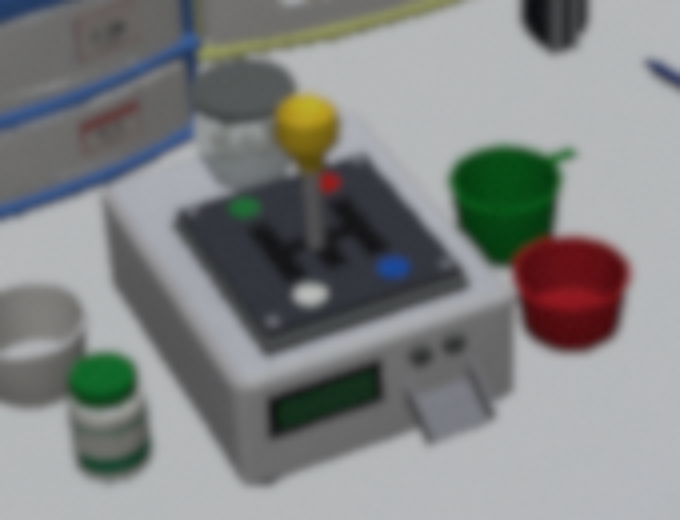

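The lever is now upright in the cross slot, with the knob near counter (5,1) and the stem at crop pixel (316,245). Next I'll push along +y.

```bash
python3 - <<'E'
from h import *
move_l(W(4,-65,ZH)); move_l(W(4,-65,ZT)); st("down")
print(move_l(W(4,18,ZT),feed=0.04,until_force=8)); st("pushed")
move_l(W(4,-40,ZT)); move_l(W(4,-40,ZH)); move_l(W(-75,-60,ZH)); print("knob",knob())
p,_=camera("side"); cv2.imwrite("pics/s4.png",cv2.resize(p[200:330,195:365],(0,0),fx=4,fy=4)[:,:,::-1]); st()
E
```

```text
down t 9.41 tcp [  4.4 -64.9 153.8] F [0.8 0.9 1.3]
False
pushed t 11.63 tcp [  3.9  17.9 153. ] F [-1.2 -1.4 -0.4]
knob [  4.8  44.5 141.5]
 t 13.74 tcp [-74.1 -59.7 240. ] F [ 0.6 -0.7 -0.3]
```

View pics/s4.png

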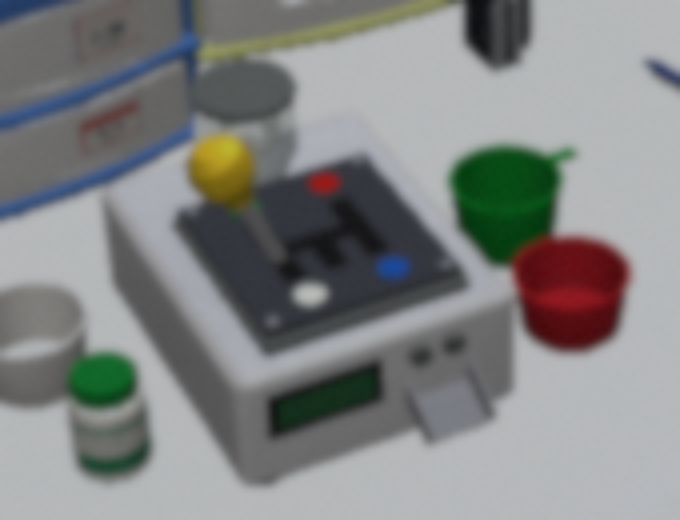

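The lever is at the left end of the cross slot, with the knob at (4.8,44.5). Now the push into the green slot.

```bash
python3 - <<'E'
from h import *
Z=147
move_l(W(-50,44,ZH)); move_l(W(-50,44,Z)); st("down")
print(move_l(W(22,44,Z),feed=0.04,until_force=8)); st("pushed")
move_l(W(-45,44,Z)); move_l(W(-45,44,ZH)); move_l(W(-75,-60,ZH)); print("knob",knob())
p,_=camera("side"); cv2.imwrite("pics/s5.png",cv2.resize(p[200:330,195:365],(0,0),fx=4,fy=4)[:,:,::-1]); st()
E
```

```text
down t 15.38 tcp [-49.4  44.1 147.7] F [ 0.1 -0.4 -0.6]
True
pushed t 16.88 tcp [ 14.2  42.8 145. ] F [-1.2 -0.5  0.3]
knob [ 40.6  43.2 135.4]
 t 19.2 tcp [-74.8 -59.  239.9] F [-1.1  0.3 -0.1]
```

View pics/s5.png

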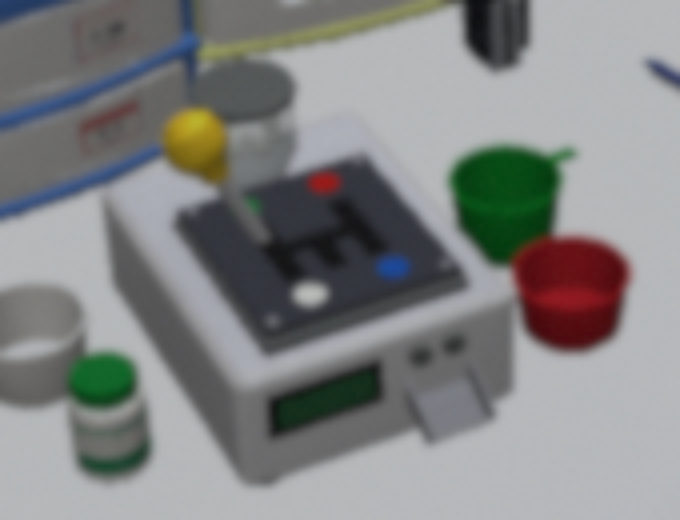

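The stem is in the green slot, with the knob at (40.6,43.2). I'll give one more gentle push to confirm it is against the stop.

```bash
python3 - <<'E'
from h import *
Z=147
move_l(W(-45,44,ZH)); move_l(W(-45,44,Z)); move_l(W(2,44,Z)); st("near")
print(move_l(W(22,44,Z),feed=0.02,until_force=12)); st("pushed")
move_l(W(-45,44,Z)); move_l(W(-45,44,ZH)); move_l(W(-75,-60,ZH)); sleep(.3); print("knob",knob()); st()
E
```

```text
near t 21.31 tcp [  1.7  44.  147.3] F [-0.1 -0.1 -0.5]
True
pushed t 22.12 tcp [ 15.   44.1 146. ] F [-1.   1.4  1.6]
knob [ 41.2  43.1 135. ]
 t 24.72 tcp [-75.  -59.7 239.9] F [-1.  -0.7 -1. ]
```

The second push stopped against something hard at the same place, so the lever is home. Its height of 135 mm matches the 16 mm sink given for a corner slot.

```bash
python3 -c "
from rig import *
print(finish_job())"
```

```text
the job is handed in; nothing more can be done
None
```

The lever is against the stop in the green-dotted slot, the gripper is clear of it, and the job was handed in at about 25 s; the hand-in gave no verdict.

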